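# Close the draught shield of the balance for a weighing

## Task

A sample is on the pan of the precision balance, and its glass draught shield has been left open. With your fingertips, push the left pane, the right pane and the top pane forward (towards the front of the balance) by their grips until all three are fully shut. Slide them gently without slamming, do not lean hard on the balance, leave the sample where it lies on the pan, do not disturb the things standing round the balance, and do not pick anything up.

Things in the scene. Friction and masses are not known exactly. Their poses are not given: they have to be found in the camera images.
- balance: White precision balance with glass draught shield, 371 x 224 x 239 mm, fixed. Origin at the centre of its underside, z up; local -x = front (low sloping panel, turned roughly to the robot), +x = back, +y = its left as seen from the robot. Shield: x -0.078 to 0.122, |y| to 0.10, z 0.078 to 0.230; highest part is the top pane's grip (z 0.239).
- balance_door_left (a joint): Glass pane on the left (local +y) side of the draught shield: how far it stands open (m). 0 = fully shut at a hard stop, 0.15 = fully open. Slides along the balance's local x, opening towards +x (the back). Moves easily (0.5 N friction, light damping), stays where it is left; starts 0.04 to 0.14 open.
- balance_door_right (a joint): Glass pane on the right (local -y) side of the draught shield: how far it stands open (m). 0 = fully shut at a hard stop, 0.15 = fully open. Slides along the balance's local x, opening towards +x (the back). Moves easily (0.5 N friction, light damping), stays where it is left; starts 0.04 to 0.14 open.
- balance_door_top (a joint): Glass pane on the top of the draught shield: how far it stands open (m). 0 = fully shut at a hard stop, 0.13 = fully open. Slides along the balance's local x, opening towards +x (the back). Moves easily (0.5 N friction, light damping), stays where it is left; starts 0.04 to 0.12 open.
- left_bar (a point): Middle of the upright grip bar on the left pane, at local (-0.067 + joint value, +0.1085, 0.1505) of the balance. Bar: 4 mm thick along x, |y| 0.105 to 0.112, z 0.095 to 0.206; glass face beside it at |y| 0.102. Beside the panes above z 0.08 the balance reaches no further than |y| 0.104. To shut, push the bar's back (+x) face towards local -x.
- right_bar (a point): Middle of the upright grip bar on the right pane, at local (-0.067 + joint value, -0.1085, 0.1505) of the balance. Bar: 4 mm thick along x, |y| 0.105 to 0.112, z 0.095 to 0.206; glass face beside it at |y| 0.102. Beside the panes above z 0.08 the balance reaches no further than |y| 0.104. To shut, push the bar's back (+x) face towards local -x.
- top_grip (a point): Middle of the grip ridge on the top pane, at local (-0.061 + joint value, 0, 0.234) of the balance. Ridge: 8 mm thick along x, 50 mm long along y, z 0.229 (top of the glass) to 0.239, so 10 mm high. To shut, push the ridge's back (+x) face towards local -x with the fingertips just above the glass.
- pan (a point): Centre of the top of the weighing pan, inside the shield, local (0.022, 0, 0.094).
- puck: The sample: dark ring-shaped puck, 83 mm across, 24 mm tall, lying loose and flat on the pan. Origin at the centre of its underside.
- weight_0: Bystander: smallest of three brass knobbed weights, 25 mm wide, 28 mm tall, loose. Origin at the centre of its underside. Leave it alone.
- weight_1: Bystander: middle brass knobbed weight, 32 mm wide, 36 mm tall, loose. Origin at the centre of its underside. Leave it alone.
- weight_2: Bystander: largest brass knobbed weight, 42 mm wide, 46 mm tall, loose. Origin at the centre of its underside. Leave it alone.
- weigh_boat: Bystander: white square weighing boat, 74 x 74 x 16 mm, loose. Origin at the centre of its underside. Leave it alone.
- bottle_0: Bystander: brown bottle with a black cap, 54 mm wide, 88 mm tall, loose. Origin at the centre of its underside. Leave it alone.
- tweezers: Bystander: thin pale tweezers lying flat, 125 x 12 x 8 mm, long side along its own y, loose. Origin at the centre of its underside. Leave it alone.
- pen_0: Bystander: white marker with a blue cap, lying, 135 x 11 x 11 mm, long side along its own y, loose. Origin at the centre of its underside. Leave it alone.
- notebook: Bystander: closed dark notebook, 148 x 105 x 14 mm, loose. Origin at the centre of its underside. Leave it alone.
Not all that is in view belongs to the job. What is shaped like the puck but green or turquoise is not meant.

How it is judged:
At the end, for the whole second after the job is handed in: All three panes are within 4 mm of fully shut, and the sample still lies flat on the pan, its centre within 30 mm of the pan's centre (value of joint each of balance_door_left, balance_door_right, balance_door_top below 0.004 m and horizontal distance between puck and pan below 0.03 m and z of puck in the frame of balance between 0.088 and 0.101 m and angle between puck's own z axis and vertical below 0.1 rad); the robot touches nothing.
It fails at once if a pane is slammed (slides faster than 0.4 m/s) (velocity of joint any of balance_door_left, balance_door_right, balance_door_top below -0.4 m/s).
It fails at once if the arm presses on the balance with more than 40 N (contact force between the arm and balance above 40 N).
It fails at once if the sample is shifted on the pan by more than 10 mm or lifted (distance of puck from where it was at the start of the episode above 0.01 m).
It fails at once if a thing standing round the balance is moved by more than 15 mm or lifted (distance of any of weight_0, weight_1, weight_2, weigh_boat, bottle_0, tweezers, pen_0, notebook from where it was at the start of the episode above 0.015 m).
It also fails if it takes over 58 s, if anything falls off the work surface, if the arm or the gripper's body presses on something with over 40 N, if the wrist force passes 120 N, or if a joint passes its speed limit or range.

## Robot

A 7-joint arm with a two-finger parallel gripper is mounted at the origin on a cart in front of the work surface, level with it; the furniture and walls round the work are solid. World frame = base frame: x ahead of the robot, y to its left, z up, the work surface at z = 0. Lengths are in m, angles in rad, forces in N, time in s.
With the tool pointing down it reaches from about 0.4 to 0.875 m from the base axis. Payload 19.3 kg.
Tool frame: the origin (TCP) lies at the very end of the fingers, on their centre line; the grasp point (between the pads) lies 19 mm behind it; z points along the fingers, y is the line along which they close (so a half turn about z gives the same grasp; the last joint's range is limited). The gripper opens to 85 mm and grips with 20 to 120 N. Pads are 22 mm wide; open, the fingers measure 114 mm over their backs; the gripper's body (76 mm by 85 mm) begins 54 mm behind the grasp point. The pads swing forward as they close: fully open they stand 13 mm farther back than shut.
Start: joints at [-1.206, 0.521, -0.036, 1.599, 0.021, 1.021, -0.113], TCP at [0.263, 0.567, 0.231] pointing down, gripper open.
Joint ranges: [-2.91, 2.91], [-0.3, 2.13], [-1.5, 1.42], [0.17, 2.43], [-1.26, 4.41], [0.16, 1.93], [-2.52, 2.52]. Speed limits (rad/s): [1.89, 1.89, 2.39, 2.39, 3.01, 3.01, 3.01].

## Interface

Orientations are given as [roll, pitch, yaw] about the fixed x, y, z axes, in that order (R = Rz(yaw) Ry(pitch) Rx(roll)).
In Python, from workcell import bot gives the robot as it stands.
- The arm moves only by the tool carry_out, never from a script. Its argument "rows" is a list that holds one entry, the list of rows, each a list of 4 numbers: the shift along the tool's x, y, z in m, then the turn about the tool's z in degrees. In form: [[[x, y, z, twist], ...]]. A call has 1 to 12 rows; each row is the pose to reach, as a shift and turn from the pose commanded when the call began, along the tool's axes at that moment; what a row does not reach only later rows make up. A row lasts 1/12 s, in which the tool goes at most 41.7 mm and 7.16 degrees, less where a joint would pass 70% of its speed; a pose out of reach is approached as far as the arm can. A call with a gripper value outside its range is refused whole. "grip" is the finger opening in m, from 0 to 0.0854, set as the call begins (left out, the last holds). The fingers move at their own pace and stop on an object; "grip_force" is the grip in N (left out, the last holds). Time passes only in rows, so rows that repeat a pose let the fingers close. It gives the time, the measured TCP pose, the force, the opening and the grip force at its end, in the units of the state.
- bot.observe(): the state, without advancing time (a new reading comes with each control period).
- bot.grab_frame(name): name is "scene" or "top" or "wrist"; returns a dict with "pixels" (400x640x3 uint8, red, green, blue), "K" (3x3 intrinsics, pixels), "pose" (4x4, takes a point from camera to world coordinates). Camera axes: x right, y down, z forward; pixel columns grow to the right and rows downward; lengths in m; the calibration is good to about 2 mm. A picture is of the moment at which its call begins. There is no depth.
- bot.job_done(): hands the job in; it is judged then, once.
Trained networks look in a picture, given as the dict that the camera call returned (one of the last four; its "shot" number tells which), for a name from the list of things; names that differ only in an ending like _2 or _b are one class to them, and where a whole thing is asked for, a point or a joint stands for the part that bears it (a point fixed in the world has none). Each returns a list of dicts, best first, with "conf" (0 to 1); they miss things now and then, are a little off and sometimes report something else, mostly with a low value. They report only what shows in the picture. A call takes as long as a camera call. They do not tell look-alikes from the thing itself.
- bot.look_for(picture, label): "position" ([column, row] in pixels, amid what is visible of it).
- bot.regions_of(picture, label): "region" (400x640 bool, what is visible of it) and "position" ([column, row] in pixels, amid what is visible of it).
- bot.spot_point(picture, label): "position" ([column, row] in pixels: a listed point, or the origin of a listed thing).
The state is a dict: "clock": time; "qpos": joint angles; "qd": joint speeds; "joint_efforts": joint torques, N m; "position": TCP position; "tool_rot": TCP orientation; "force": force on the tool from outside, world axes, zero at the start; "moment": the same for the moment, N m; "grip_width": finger opening in m; "finger_force": force on a finger pad.
Only numpy, scipy, OpenCV 4.12 (cv2) and the standard library are available. Lean on these libraries where they do the work, as an engineer would, in place of code of your own. Each camera call takes 0.05 s, during which the arm holds its last target. There are 200 camera calls.

## Working session

There is one attempt and no reset: what is moved stays moved. The work goes in short steps, Python scripts to look and compute and a tool call to move; the robot and the scene stay as the last step left them, time stands still between calls to the robot, and variables do not carry over. Pictures are saved under pics/ and viewed, at most 10 in all, crops included, and the job is handed in when it is done.

Besides the shell and the picture viewer there is one more tool, called after "Call:" as name([rows], argument=value, ...), one row to a line, values as JSON. carry_out: Moves the arm, as the interface text tells. Its arguments: {"type":"object","properties":{"rows":{"type":"array","items":{"type":"array","items":{"type":"array","items":{"type":"number"}}}},"grip":{"type":"number"},"grip_force":{"type":"number"}},"required":["rows"]}

```bash
mkdir -p pics; ls
python3 - <<'E'
from workcell import bot
import cv2,numpy as np
s=bot.observe(); print(s['clock'],s['position'],s['tool_rot'],s['grip_width'])
ims=[]
for n in('scene','top'):
    p=bot.grab_frame(n); cv2.imwrite(f'pics/{n}0.png',p['pixels'][:,:,::-1])
    print(n,p['K'].tolist(),np.round(p['pose'],3).tolist())
    for l in('left_bar','right_bar','top_grip','pan','balance','puck'):
        print(l,[(np.round(d['position']),round(d['conf'],2)) for d in bot.spot_point(p,l)[:2]])
E
```

```text
pics
0.0 [0.26315885 0.56653682 0.23073403] [-3.14049769e+00  7.27144870e-05  2.70679099e+00] 0.0851780719561807
scene [[508.4707079581016, 0.0, 318.8630252775525], [0.0, 508.4707079581016, 197.29615502945967], [0.0, 0.0, 1.0]] [[1.0, -0.012, 0.007, 0.453], [-0.014, -0.803, 0.596, -1.016], [-0.002, -0.596, -0.803, 1.581], [0.0, 0.0, 0.0, 1.0]]
left_bar []
right_bar [(array([347., 197.]), 0.52)]
top_grip [(array([328., 156.]), 0.76)]
pan [(array([336., 182.]), 0.76)]
balance [(array([328., 200.]), 0.69), (array([334., 184.]), 0.49)]
puck [(array([345., 265.]), 0.97), (array([334., 183.]), 0.59)]
top [[511.57220697048194, 0.0, 326.2375700961418], [0.0, 511.57220697048194, 203.13662291138152], [0.0, 0.0, 1.0]] [[0.008, -0.996, 0.087, 0.359], [-1.0, -0.009, -0.007, 0.05], [0.008, -0.087, -0.996, 1.489], [0.0, 0.0, 0.0, 1.0]]
left_bar [(array([342., 212.]), 0.62), (array([240., 170.]), 0.59)]
right_bar [(array([322., 166.]), 0.6)]
top_grip [(array([280., 188.]), 0.56), (array([290., 187.]), 0.16)]
pan [(array([285., 184.]), 0.84)]
balance [(array([462., 245.]), 0.74), (array([286., 198.]), 0.63)]
puck [(array([400., 224.]), 0.86), (array([384., 182.]), 0.75)]
```

View pics/scene0.png

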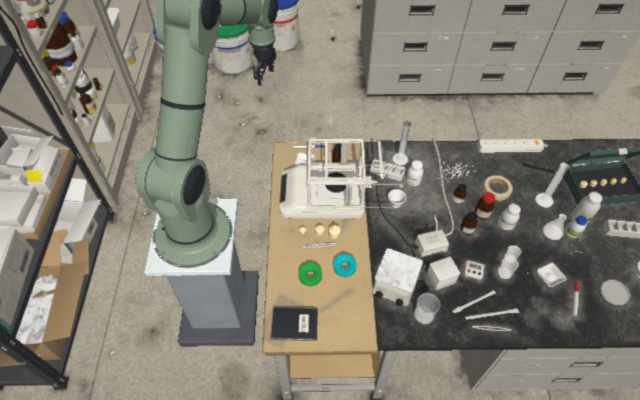

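View pics/top0.png

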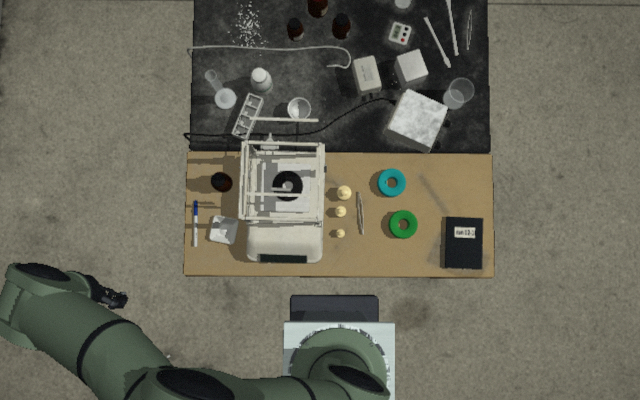

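The scene shows the balance at about (325,185) px, and the top view shows it at about (283,200) with the puck at (287,185). The bottle is at (221,181), the boat at (223,229), the pen at (195,222) and the weights at (342,190-233). I'll zoom in next.

Run:
```python
import cv2,numpy as np
t=cv2.imread('pics/top0.png')[105:275,185:365]; s=cv2.imread('pics/scene0.png')[130:230,265:425]
cv2.imwrite('pics/tz.png',cv2.resize(t,None,fx=3.5,fy=3.5,interpolation=cv2.INTER_CUBIC))
cv2.imwrite('pics/sz.png',cv2.resize(s,None,fx=5,fy=5,interpolation=cv2.INTER_CUBIC))
```

```text
(no output)
```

View pics/tz.png

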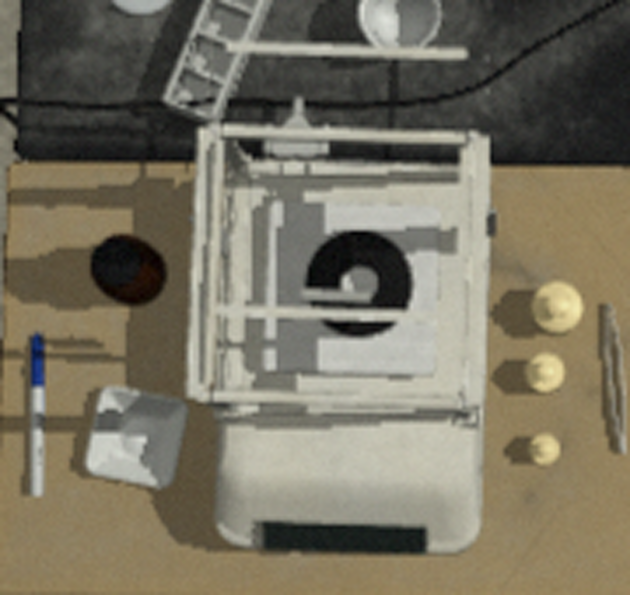

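View pics/sz.png

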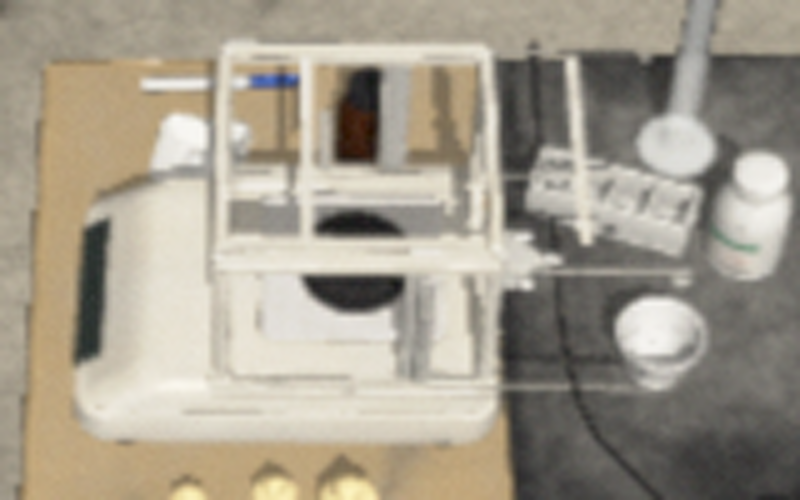

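The top crop shows the shield top frame with corners at (190,400), (473,405), (203,128) and (488,135). The top ridge is at (305-370,295), the right bar's stub is at (491,223), and the bottle, boat and pen are to the left. The scene crop shows the shield frame with corners at (220,45), (490,45), (215,265) and (495,265). I'll fit the balance pose from these.

```bash
cat > h.py <<'E'
import numpy as np
def proj(p,X):
    T=np.linalg.inv(p['pose']); c=X@T[:3,:3].T+T[:3,3]; u=c@p['K'].T; return u[:,:2]/u[:,2:]
def onplane(p,uv,z):
    d=p['pose'][:3,:3]@np.linalg.solve(p['K'],[*uv,1]); o=p['pose'][:3,3]; return o+d*(z-o[2])/d[2]
def world(b,X):
    c,s=np.cos(b[2]),np.sin(b[2]); X=np.atleast_2d(X); return np.c_[b[0]+c*X[:,0]-s*X[:,1],b[1]+s*X[:,0]+c*X[:,1],X[:,2]]
E
python3 - <<'E'
from workcell import bot
from h import *
from scipy.optimize import least_squares
t,s=bot.grab_frame('top'),bot.grab_frame('scene')
L=np.array([[-.078,.1,.23],[-.078,-.1,.23],[.122,.1,.23],[.122,-.1,.23]])
ut=np.array([[190,400],[473,405],[203,128],[488,135]])/3.5+[185,105]
us=np.array([[220,45],[215,265],[490,45],[495,265]])/5+[265,130]
for m in (1,2,3):
    f=lambda b:np.r_[(proj(t,world(b,L))-ut).ravel()*(m&1),(proj(s,world(b,L))-us).ravel()*(m>>1)]
    r=least_squares(f,[.5,.15,0]); print(r.x.round(4),np.degrees(r.x[2]).round(2)); print(f(r.x).round(1))
b=r.x
a=onplane(t,np.array([337,295])/3.5+[185,105],.239); print('ridge world',a)
def loc(b,w):
    c,s_=np.cos(b[2]),np.sin(b[2]); d=w[:2]-b[:2]; return [c*d[0]+s_*d[1],-s_*d[0]+c*d[1]]
print('ridge',loc(b,a)); print('rbar',loc(b,onplane(t,np.array([491,223])/3.5+[185,105],.2)))
print('cap',loc(b,onplane(t,np.array([115,262])/3.5+[185,105],.088)))
for n,X in dict(pan=[.022,0,.094],Lshut=[-.054,.12,.19],Rshut=[-.054,-.12,.19],Lopen=[.1,.12,.19],Ropen=[.1,-.12,.19]).items():
    w=world(b,X)[0]; print(n,w.round(3),np.hypot(*w[:2]).round(3),proj(t,w[None]).round())
E
```

```text
[ 0.5018  0.1524 -0.0233] -1.33
[ 0.2  0.7  0.6  1.9  0.2 -1.6 -1.1 -1.  -0.  -0.  -0.  -0.  -0.  -0.
  0.  -0. ]
[ 0.5044  0.1478 -0.0265] -1.52
[ 0.  -0.   0.   0.   0.  -0.   0.  -0.  -0.9 -0.  -1.4 -0.6  0.5  0.5
  1.8 -0. ]
[ 0.5027  0.1514 -0.0241] -1.38
[ 0.6  0.3  1.   1.5  0.7 -2.  -0.6 -1.3 -1.4 -0.7 -1.8 -1.3 -0.2 -0.3
  1.3 -0.9]
ridge world [0.50206602 0.15199376 0.239     ]
ridge [np.float64(-0.0006512824338098677), np.float64(0.0005871919547332284)]
rbar [np.float64(0.0600970121237268), np.float64(-0.10586015047426725)]
cap [np.float64(0.036569018539627324), np.float64(0.18895382776653571)]
pan [0.525 0.151 0.094] 0.546 [[286. 187.]]
Lshut [0.452 0.273 0.19 ] 0.528 [[235. 211.]]
Rshut [0.446 0.033 0.19 ] 0.447 [[329. 214.]]
Lopen [0.606 0.269 0.19 ] 0.663 [[238. 151.]]
Ropen [0.6   0.029 0.19 ] 0.6 [[331. 154.]]
```

```bash
cat >> h.py <<'E'
B=[.503,.1508,-.0241]
def loc(w):
    c,s=np.cos(B[2]),np.sin(B[2]); d=np.asarray(w)[:2]-B[:2]; return np.array([c*d[0]+s*d[1],-s*d[0]+c*d[1],w[2]])
E
python3 - <<'E'
from workcell import bot
from h import *
from scipy.spatial.transform import Rotation as R
s=bot.observe(); r=R.from_euler('xyz',s['tool_rot'])
w=world(B,[.115,.16,.231])[0]; print(w,r.inv().apply(w-s['position']),np.degrees(s['tool_rot'][2]))
E
```

```text
[0.62182223 0.30798231 0.231     ] [-4.34219518e-01 -8.36933998e-02  2.99149525e-04] 155.0834286568398
```

Call:
carry_out([
  [[-0.034, -0.007, 0, 5.5], [-0.07, -0.014, 0, 11], [-0.108, -0.021, 0, 16.5], [-0.145, -0.028, 0, 22], [-0.181, -0.035, 0, 28], [-0.217, -0.042, 0, 33.5], [-0.253, -0.049, 0, 39], [-0.289, -0.056, 0, 44.5], [-0.325, -0.063, 0, 50], [-0.361, -0.07, 0, 55.5], [-0.398, -0.077, 0, 61], [-0.434, -0.084, 0, 66.5]],
], grip=0)

```text
clock: 1.8
position: [0.6229, 0.3065, 0.2314]
tool_rot: [3.141, -0.0, 1.542]
force: [-0.3, 0.8, 0.2]
grip_width: 0.0001
finger_force: 0.0
```

Run:
```python
from workcell import bot
from h import *
import cv2
s=bot.observe(); print(s['clock'],loc(s['position']),np.degrees(s['tool_rot']),s['force'],s['grip_width'])
a=bot.grab_frame('wrist'); print(a['pose'].round(3).tolist(),a['K'][0,0]); b=bot.grab_frame('top')
P=b['pixels'][60:290,150:410]
print('tip px',proj(b,s['position'][None]))
cv2.imwrite('pics/m1.png',cv2.resize(np.hstack([a['pixels'],cv2.resize(P,(452,400))]),(800,293))[:,:,::-1])
cv2.imwrite('pics/w1.png',a['pixels'][:,:,::-1])
```

```text
1.8 [0.116084   0.15857552 0.23143024] [ 1.79987285e+02 -4.15558756e-03  8.83289164e+01] [-0.25573892  0.7927687   0.22950663] 7.351194805723982e-05
[[1.0, -0.028, -0.008, 0.625], [-0.029, -0.947, -0.319, 0.39], [0.001, 0.319, -0.948, 0.374], [0.0, 0.0, 0.0, 1.0]] 312.3835142657594
tip px [[220.22991185 140.86039748]]
```

View pics/m1.png

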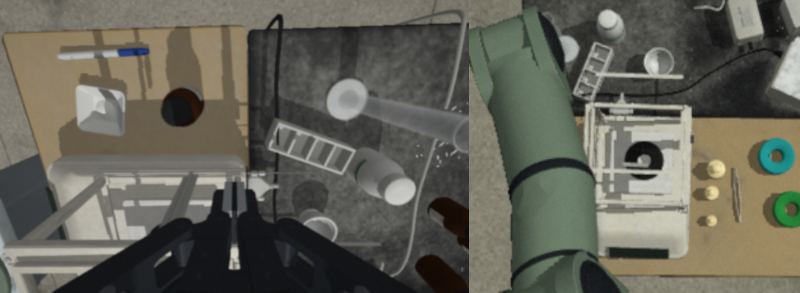

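The wrist view shows the closed fingertips at about (235,185), behind the shield on the left side. The bottle is at (182,107) and the boat at (100,108), both lower than the tip will go. I'll lower the fingers and move in beside the glass.

Call:
carry_out([
  [[0, 0, 0.02, 0.3], [0, 0, 0.039, 0.3], [-0.02, 0, 0.039, 0.3], [-0.032, 0, 0.039, 0.3], [-0.0405, 0, 0.039, 0.3], [-0.0405, 0, 0.039, 0.3], [-0.0405, -0.007, 0.039, 0.3], [-0.0405, -0.015, 0.039, 0.3], [-0.0405, -0.023, 0.039, 0.3], [-0.0405, -0.031, 0.039, 0.3], [-0.0405, -0.039, 0.039, 0.3]],
])

```text
clock: 2.82
position: [0.5804, 0.2686, 0.1925]
tool_rot: [3.142, -0.0, 1.541]
force: [0.0, 0.3, 0.3]
grip_width: -0.0001
finger_force: 0.0
```

```bash
cat > st.py <<'E'
from workcell import bot
from h import *
s=bot.observe(); print(s['clock'],loc(s['position']).round(4),np.degrees(s['tool_rot']).round(2),s['force'].round(2))
E
python3 st.py
```

```text
2.8167 [0.0746 0.1197 0.1925] [ 1.800e+02 -1.000e-02  8.832e+01] [0.01 0.28 0.25]
```

Call:
carry_out([
  [[-0.001, -0.008, 0, 0], [-0.002, -0.016, 0, 0], [-0.002, -0.025, 0, 0], [-0.002, -0.034, 0, 0], [-0.002, -0.043, 0, 0], [-0.002, -0.052, 0, 0], [-0.002, -0.061, 0, 0], [-0.002, -0.07, 0, 0], [-0.0025, -0.079, 0, 0], [-0.0025, -0.088, 0, 0], [-0.0025, -0.097, 0, 0], [-0.0025, -0.104, 0, 0]],
])

```text
clock: 3.82
position: [0.4765, 0.2691, 0.1924]
tool_rot: [3.142, -0.0, 1.541]
force: [2.1, 2.2, 0.6]
grip_width: -0.0001
finger_force: 1.6
```

```bash
python3 st.py
```

```text
3.8167 [-0.0293  0.1176  0.1924] [ 1.80e+02 -1.00e-02  8.83e+01] [2.13 2.17 0.58]
```

Call:
carry_out([
  [[0.001, -0.006, 0, 0], [0.001, -0.011, 0, 0], [0.001, -0.015, 0, 0], [0.001, -0.018, 0, 0], [0.001, -0.021, 0, 0], [0.001, -0.023, 0, 0], [0.001, -0.025, 0, 0], [0.001, -0.026, 0, 0]],
])

```text
clock: 4.48
position: [0.4555, 0.2704, 0.1931]
tool_rot: [3.134, -0.002, 1.539]
force: [31.5, -0.9, -12.9]
grip_width: 0.0003
finger_force: 15.2
```

```bash
python3 st.py
```

```text
4.4833 [-0.0504  0.1184  0.1931] [ 1.7955e+02 -1.0000e-01  8.8200e+01] [ 31.52  -0.94 -12.86]
```

Call:
carry_out([
  [[0, 0.008, 0, 0], [0.01, 0.014, 0, 0], [0.03, 0.014, -0.02, 0], [0.045, 0.014, -0.05, 0], [0.045, 0.014, -0.09, 0], [0.045, 0.014, -0.1, 0], [0.045, 0.014, -0.1, 0]],
])

```text
clock: 5.07
position: [0.4679, 0.3159, 0.2952]
tool_rot: [3.138, -0.003, 1.541]
force: [0.4, -0.3, -0.8]
grip_width: 0.0003
finger_force: 0.0
```

```bash
python3 st.py
python3 - <<'E'
from workcell import bot
import cv2
p=bot.grab_frame('scene')['pixels'][130:230,265:425]; cv2.imwrite('pics/s2.png',cv2.resize(p,None,fx=5,fy=5,interpolation=2)[:,:,::-1])
E
```

```text
5.0667 [-0.0391  0.1642  0.2952] [179.81  -0.18  88.28] [ 0.38 -0.28 -0.78]
```

View pics/s2.png

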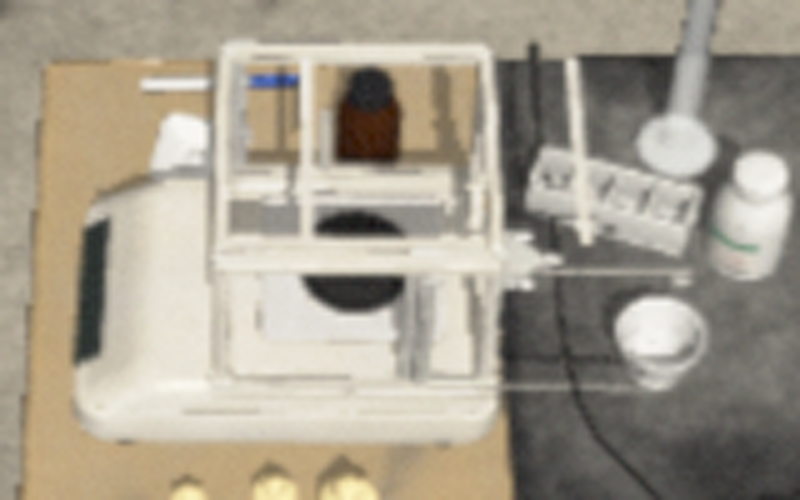

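The left bar has moved to (235,110), the front post, so the left pane is shut. The puck and bottle are unchanged. Next is the top pane, with its ridge at local x of about 0.

Call:
carry_out([
  [[-0.02, 0.015, 0, 0], [-0.05, 0.035, 0, 0], [-0.085, 0.06, 0, 0], [-0.12, 0.08, 0, 0], [-0.15, 0.089, 0, 0], [-0.164, 0.089, 0, 0], [-0.164, 0.089, 0.02, 0], [-0.164, 0.089, 0.038, 0], [-0.164, 0.089, 0.05, 0], [-0.164, 0.089, 0.057, 0], [-0.164, 0.089, 0.06, 0], [-0.164, 0.089, 0.06, 0]],
])

```text
clock: 6.12
position: [0.5505, 0.1487, 0.2316]
tool_rot: [-3.14, 0.001, 1.541]
force: [-0.2, 0.5, 0.1]
grip_width: -0.0002
finger_force: 0.0
```

```bash
python3 st.py
```

```text
6.1167 [ 0.0475 -0.001   0.2316] [-1.7993e+02  3.0000e-02  8.8290e+01] [-0.2   0.47  0.08]
```

Call:
carry_out([
  [[0, -0.005, -0.001, 0], [0, -0.013, -0.0012, 0], [0, -0.021, -0.0012, 0], [0, -0.029, -0.0012, 0], [0, -0.037, -0.0012, 0], [0, -0.046, -0.0012, 0], [0, -0.055, -0.0012, 0], [0, -0.063, -0.0012, 0], [0, -0.07, -0.0012, 0], [0, -0.076, -0.0012, 0], [0, -0.08, -0.0012, 0], [0, -0.083, -0.0012, 0]],
])

```text
clock: 7.12
position: [0.4675, 0.1512, 0.2335]
tool_rot: [3.142, -0.0, 1.541]
force: [0.5, -0.3, 0.0]
grip_width: -0.0001
finger_force: 0.3
```

```bash
python3 st.py
```

```text
7.1167 [-0.0355 -0.0005  0.2335] [180.    -0.    88.29] [ 0.47 -0.28  0.  ]
```

Contact is light at 0.5 N, so I'll creep the rest of the way.

Call:
carry_out([
  [[0, -0.002, 0, 0], [0, -0.004, 0, 0], [0, -0.005, 0, 0], [0, -0.006, 0, 0], [0, -0.007, 0, 0], [0, -0.0075, 0, 0]],
])

```text
clock: 7.62
position: [0.4604, 0.1514, 0.2335]
tool_rot: [-3.142, 0.0, 1.541]
force: [0.6, -0.7, 0.1]
grip_width: -0.0003
finger_force: 0.3
```

```bash
python3 st.py
```

```text
7.6167 [-0.0426 -0.0005  0.2335] [-180.      0.     88.29] [ 0.63 -0.71  0.07]
```

Call:
carry_out([
  [[0, -0.0007, 0, 0], [0, -0.0014, 0, 0], [0, -0.002, 0, 0], [0, -0.002, 0, 0]],
])

```text
clock: 7.95
position: [0.4583, 0.1514, 0.2335]
tool_rot: [-3.141, 0.0, 1.541]
force: [0.2, 1.0, 0.0]
grip_width: 0.0003
finger_force: 0.0
```

```bash
python3 st.py
```

```text
7.95 [-0.0447 -0.0005  0.2335] [-179.99    0.     88.28] [0.19 0.95 0.02]
```

Call:
carry_out([
  [[0, -0.0007, 0, 0], [0, -0.0014, 0, 0], [0, -0.002, 0, 0], [0, -0.002, 0, 0]],
])

```text
clock: 8.28
position: [0.4563, 0.1515, 0.2335]
tool_rot: [-3.141, 0.0, 1.541]
force: [-0.7, 0.4, -0.4]
grip_width: 0.0003
finger_force: 0.0
```

```bash
python3 st.py
```

```text
8.2833 [-0.0467 -0.0005  0.2335] [-179.99    0.     88.29] [-0.66  0.4  -0.39]
```

Run:
```python
from workcell import bot
import cv2,numpy as np
p=bot.grab_frame('scene')['pixels'][130:220,265:405]; w=bot.grab_frame('wrist')['pixels']
cv2.imwrite('pics/s3.png',np.vstack([cv2.resize(p,(400,257),interpolation=2).repeat(1,0),cv2.resize(w[100:,60:580],(400,231))])[:,:,::-1])
```

```text
(no output)
```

View pics/s3.png

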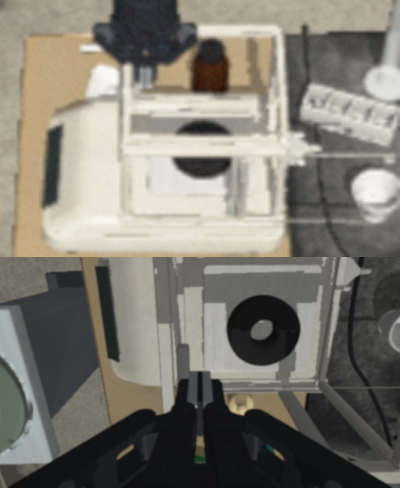

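The pane's front edge is now at about (132,90), close to the frame front at (122,90). There is no stop force yet, so I'll push a little more.

Call:
carry_out([
  [[0, -0.001, 0, 0], [0, -0.002, 0, 0], [0, -0.003, 0, 0], [0, -0.003, 0, 0]],
])

```text
clock: 8.72
position: [0.455, 0.1516, 0.2338]
tool_rot: [3.138, -0.0, 1.541]
force: [11.9, -0.4, -7.6]
grip_width: -0.0002
finger_force: 6.1
```

```bash
python3 st.py
```

```text
8.7167 [-0.048  -0.0004  0.2338] [ 1.7979e+02 -3.0000e-02  8.8270e+01] [11.86 -0.43 -7.59]
```

Call:
carry_out([
  [[0, 0.006, 0, 0], [0, 0.01, -0.02, 0], [0, 0.02, -0.05, 0], [-0.02, 0.045, -0.06, 0], [-0.05, 0.075, -0.06, 0], [-0.08, 0.105, -0.06, 0], [-0.11, 0.135, -0.06, 0], [-0.14, 0.155, -0.06, 0], [-0.158, 0.163, -0.06, 0], [-0.16, 0.163, -0.04, 0], [-0.16, 0.163, -0.01, 0], [-0.16, 0.163, -0.01, 0]],
])

```text
clock: 9.72
position: [0.6095, -0.0134, 0.2389]
tool_rot: [-3.135, 0.001, 1.54]
force: [0.2, 0.0, -1.8]
grip_width: -0.0
finger_force: 0.0
```

```bash
python3 st.py
```

```text
9.7167 [ 0.1105 -0.1616  0.2389] [-1.7961e+02  4.0000e-02  8.8260e+01] [ 0.21  0.01 -1.78]
```

Call:
carry_out([
  [[0, 0.004, 0.02, -0.35], [0, 0.005, 0.04, -0.35], [0, 0.005, 0.0465, -0.35], [0.02, 0.005, 0.0465, -0.35], [0.035, 0.005, 0.0465, -0.35], [0.0425, 0.005, 0.0465, -0.35], [0.0425, 0.005, 0.0465, -0.35], [0.0425, -0.002, 0.0465, -0.35], [0.0425, -0.01, 0.0465, -0.35], [0.0425, -0.018, 0.0465, -0.35], [0.0425, -0.026, 0.0465, -0.35], [0.0425, -0.034, 0.0465, -0.35]],
])

```text
clock: 10.72
position: [0.5779, 0.0298, 0.1972]
tool_rot: [3.141, -0.0, 1.546]
force: [0.0, -0.2, 0.8]
grip_width: -0.0002
finger_force: 0.0
```

```bash
python3 st.py
```

```text
10.7167 [ 0.0778 -0.1191  0.1972] [179.99  -0.    88.6 ] [ 0.04 -0.24  0.78]
```

Call:
carry_out([
  [[0.001, -0.007, 0.004, 0], [0.001, -0.015, 0.005, 0], [0.001, -0.024, 0.005, 0], [0.001, -0.033, 0.005, 0], [0.001, -0.042, 0.005, 0], [0.001, -0.051, 0.005, 0], [0.001, -0.06, 0.005, 0], [0.001, -0.069, 0.005, 0], [0.001, -0.078, 0.005, 0], [0.001, -0.087, 0.005, 0], [0.001, -0.096, 0.005, 0], [0.001, -0.104, 0.005, 0]],
])

```text
clock: 11.72
position: [0.474, 0.0338, 0.192]
tool_rot: [-3.142, -0.0, 1.547]
force: [0.9, 0.6, -0.8]
grip_width: 0.0
finger_force: 0.3
```

```bash
python3 st.py
```

```text
11.7167 [-0.0262 -0.1177  0.192 ] [-180.     -0.     88.64] [ 0.94  0.58 -0.8 ]
```

Call:
carry_out([
  [[0, -0.006, 0, 0], [0, -0.011, 0, 0], [0, -0.015, 0, 0], [0, -0.018, 0, 0], [0, -0.02, 0, 0], [0, -0.022, 0, 0], [0, -0.023, 0, 0], [0, -0.024, 0, 0], [0, -0.0245, 0, 0]],
])

```text
clock: 12.47
position: [0.4504, 0.0343, 0.192]
tool_rot: [-3.142, 0.0, 1.547]
force: [1.0, 0.3, 0.0]
grip_width: 0.0001
finger_force: 0.3
```

```bash
python3 st.py
```

```text
12.4667 [-0.0497 -0.1177  0.192 ] [-180.      0.     88.63] [1.   0.33 0.02]
```

Call:
carry_out([
  [[0, -0.001, 0, 0], [0, -0.002, 0, 0], [0, -0.003, 0, 0], [0, -0.003, 0, 0]],
])

```text
clock: 12.8
position: [0.4472, 0.0344, 0.192]
tool_rot: [-3.141, 0.0, 1.547]
force: [-0.4, -0.6, 0.3]
grip_width: 0.0005
finger_force: 0.0
```

```bash
python3 st.py
```

```text
12.8 [-0.0529 -0.1177  0.192 ] [-179.99    0.     88.63] [-0.41 -0.63  0.33]
```

Call:
carry_out([
  [[0, -0.001, 0, 0], [0, -0.002, 0, 0], [0, -0.0025, 0, 0], [0, -0.0025, 0, 0]],
])

```text
clock: 13.13
position: [0.4449, 0.0345, 0.192]
tool_rot: [3.141, -0.0, 1.547]
force: [0.1, -0.6, 0.2]
grip_width: -0.0003
finger_force: 0.2
```

```bash
python3 st.py
```

```text
13.1333 [-0.0552 -0.1177  0.192 ] [179.99  -0.    88.64] [ 0.1  -0.6   0.16]
```

Call:
carry_out([
  [[0, -0.001, 0, 0], [0, -0.002, 0, 0], [0, -0.0025, 0, 0], [0, -0.0025, 0, 0]],
])

```text
clock: 13.47
position: [0.4444, 0.0345, 0.1924]
tool_rot: [3.137, -0.0, 1.547]
force: [14.3, 0.1, -10.5]
grip_width: -0.0003
finger_force: 7.2
```

```bash
python3 st.py
```

```text
13.4667 [-0.0557 -0.1177  0.1924] [179.75  -0.    88.62] [ 14.31   0.12 -10.49]
```

The right pane has reached its stop. The left pane stopped about 5 mm earlier than the right-side figures suggest, so I'll back off and check it.

Call:
carry_out([
  [[0, 0.008, 0, 0], [-0.01, 0.014, 0, 0], [-0.03, 0.014, -0.02, 0], [-0.04, 0.014, -0.06, 0], [-0.04, 0.014, -0.1, 0], [-0.04, 0.03, -0.12, 0], [-0.02, 0.06, -0.12, 0], [0.02, 0.09, -0.12, 0], [0.06, 0.12, -0.12, 0], [0.1, 0.13, -0.12, 0], [0.14, 0.14, -0.12, 0], [0.18, 0.14, -0.12, 0]],
])

```text
clock: 14.47
position: [0.5865, 0.1999, 0.3114]
tool_rot: [-3.141, 0.001, 1.546]
force: [0.7, -0.8, -0.2]
grip_width: -0.0002
finger_force: 0.0
```

Call:
carry_out([
  [[0.03, 0, 0, 0], [0.06, 0, 0, 0], [0.09, 0, 0, 0], [0.12, 0, 0, 0], [0.12, 0, 0, 0]],
])

```text
clock: 14.88
position: [0.5866, 0.3252, 0.3106]
tool_rot: [-3.139, -0.001, 1.554]
force: [-0.5, -0.5, -0.6]
grip_width: 0.0002
finger_force: 0.0
```

```bash
python3 st.py;  python3 - <<'E'
from workcell import bot
from h import *
import cv2
a=bot.grab_frame('scene'); w=bot.grab_frame('wrist')
for p in(a,w):
  for l,X in(('left_bar',[-.067,.1085,.1505]),('right_bar',[-.067,-.1085,.1505]),('top_grip',[-.061,0,.234])):
    print(l,[(np.round(d['position']),round(d['conf'],2)) for d in bot.spot_point(p,l)[:2]],'shut->',proj(p,world(B,X)).round(1))
s=cv2.resize(a['pixels'][130:220,265:385],(720,540),interpolation=2)
cv2.imwrite('pics/s4.png',s[:,:,::-1]); cv2.imwrite('pics/w4.png',w['pixels'][:,:,::-1])
E
```

```text
14.8833 [0.0794 0.1764 0.3106] [-1.7986e+02 -8.0000e-02  8.9020e+01] [-0.46 -0.47 -0.59]
left_bar [(array([310., 152.]), 0.51)] shut-> [[311.  151.4]]
right_bar [(array([309., 197.]), 0.53)] shut-> [[309.8 197.8]]
top_grip [(array([312., 160.]), 0.65)] shut-> [[311.8 158.7]]
left_bar [(array([184., 241.]), 0.74)] shut-> [[182.1 240.5]]
right_bar [] shut-> [[204.9 392.6]]
top_grip [] shut-> [[166.8 386.1]]
```

View pics/s4.png

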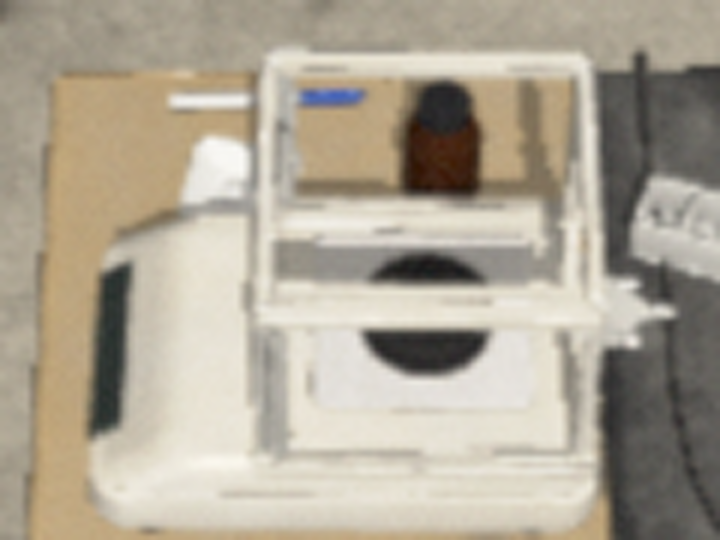

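View pics/w4.png

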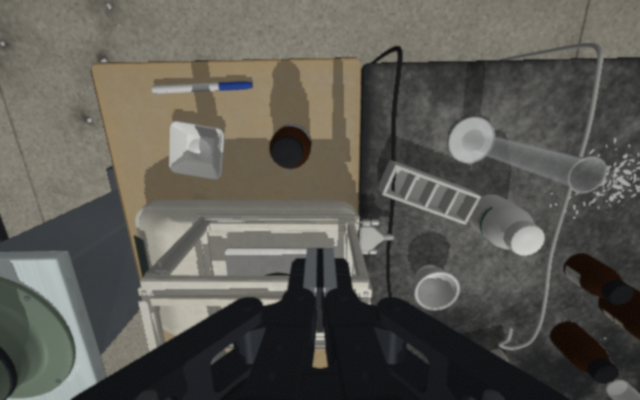

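All three panes look shut: the bars line up with the front posts, with the left bar at (290,140) and the right bar at (272,400) in the scene crop. The left bar is 2 px off in the wrist view, so I'll re-push the left pane gently to be sure.

Call:
carry_out([
  [[-0.01, -0.03, 0, 0.4], [-0.01, -0.06, 0, 0.4], [-0.01, -0.085, 0.02, 0.4], [-0.01, -0.094, 0.05, 0.4], [-0.01, -0.094, 0.085, 0.4], [-0.01, -0.094, 0.11, 0.4], [-0.01, -0.094, 0.12, 0.4], [-0.035, -0.094, 0.12, 0.4], [-0.053, -0.094, 0.12, 0.4], [-0.057, -0.094, 0.12, 0.4], [-0.057, -0.094, 0.12, 0.4]],
])

```text
clock: 16.2
position: [0.4932, 0.2683, 0.1931]
tool_rot: [3.14, -0.007, 1.542]
force: [2.3, 28.1, -13.7]
grip_width: -0.0003
finger_force: 14.0
```

```bash
python3 st.py
```

```text
16.2 [-0.0126  0.1172  0.1931] [179.89  -0.43  88.38] [  2.33  28.06 -13.72]
```

Call:
carry_out([
  [[0.004, 0, 0, 0], [0.008, 0, 0, 0], [0.008, 0, 0, 0], [0.008, 0, 0, 0]],
])

```text
clock: 16.53
position: [0.4936, 0.2714, 0.1924]
tool_rot: [3.141, 0.0, 1.54]
force: [-0.5, 0.3, 0.6]
grip_width: 0.0
finger_force: 0.0
```

```bash
python3 st.py
```

```text
16.5333 [-0.0123  0.1204  0.1924] [179.97   0.    88.21] [-0.55  0.34  0.63]
```

Call:
carry_out([
  [[-0.001, -0.008, 0, 0.3], [-0.001, -0.016, 0, 0.3], [-0.001, -0.023, 0, 0.3], [-0.001, -0.029, 0, 0.3], [-0.001, -0.034, 0, 0.3], [-0.001, -0.037, 0, 0.3], [-0.001, -0.039, 0, 0.3], [-0.001, -0.039, 0, 0.3]],
])

```text
clock: 17.2
position: [0.456, 0.2719, 0.1927]
tool_rot: [3.137, -0.001, 1.534]
force: [13.5, -0.7, -2.7]
grip_width: -0.0002
finger_force: 6.4
```

```bash
python3 st.py
```

```text
17.2 [-0.0499  0.12    0.1927] [ 1.7975e+02 -7.0000e-02  8.7910e+01] [13.48 -0.68 -2.69]
```

The stop is at the same place as before (world x 0.456), even at a different lateral offset. I'll back off and take a close look at the left bar.

Call:
carry_out([
  [[0, 0.008, 0, 0], [0.015, 0.02, 0, 0], [0.04, 0.04, -0.02, 0], [0.06, 0.06, -0.05, 0], [0.07, 0.085, -0.07, 0], [0.07, 0.085, -0.07, 0], [0.07, 0.085, -0.07, 0]],
])

```text
clock: 17.78
position: [0.5426, 0.3389, 0.2622]
tool_rot: [3.141, -0.0, 1.534]
force: [-0.7, -1.0, -0.9]
grip_width: -0.0001
finger_force: 0.0
```

```bash
python3 st.py;  python3 - <<'E'
from workcell import bot
from h import *
import cv2
w=bot.grab_frame('wrist')
for yaw in(-.0241,-.049):
  b=[.503,.1508,yaw]
  print(yaw,{k:proj(w,world(b,X))[0].round(1).tolist() for k,X in dict(bar=[-.067,.1085,.1505],bartop=[-.067,.112,.206],barbot=[-.067,.112,.095],fl=[-.078,.1,.23],bl=[.122,.1,.23]).items()})
print([(np.round(d['position']),round(d['conf'],2)) for d in bot.spot_point(w,'left_bar')[:2]])
c=w['pixels'][170:320,60:260]
cv2.imwrite('pics/w5.png',cv2.resize(c,None,fx=4,fy=4,interpolation=2)[:,:,::-1])
E
```

```text
17.7833 [0.0351 0.189  0.2622] [ 1.7996e+02 -1.0000e-02  8.7920e+01] [-0.75 -0.98 -0.87]
-0.0241 {'bar': [212.0, 280.7], 'bartop': [188.0, 317.4], 'barbot': [227.9, 249.7], 'fl': [161.5, 354.4], 'bl': [444.0, 351.3]}
-0.049 {'bar': [214.7, 279.1], 'bartop': [191.3, 315.6], 'barbot': [230.3, 248.3], 'fl': [164.6, 352.2], 'bl': [447.0, 354.7]}
[(array([213., 281.]), 0.8)]
```

View pics/w5.png

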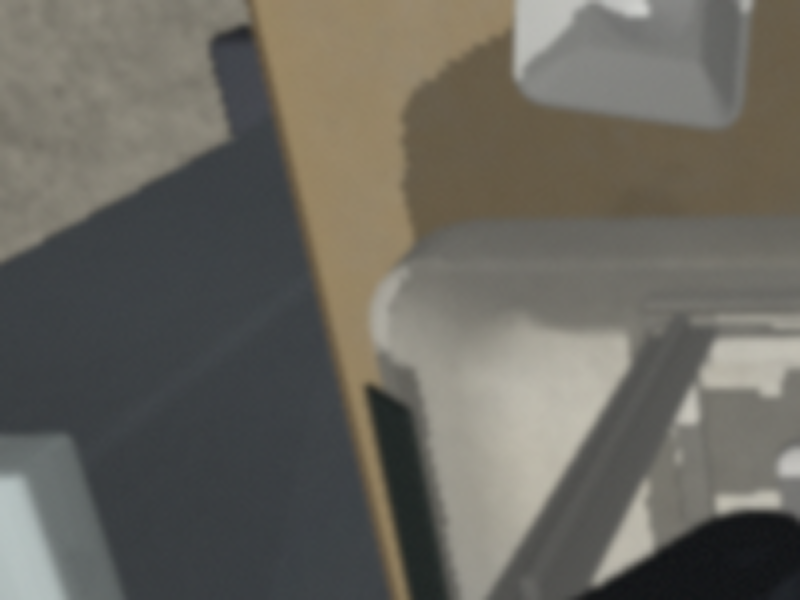

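The crop shows the left bar lying against the front post, around (670,330). The detected bar column is 213, against 212–215 predicted for fully shut. The arm is clear, so I'll hand in.

```bash
python3 -c "
from workcell import bot
print(bot.job_done())"
```

```text
the job is handed in; nothing more can be done
None
```

I pushed all three panes to their hard stops, backed the arm clear and handed the job in at about 18 s. The puck and bystanders looked unmoved in the pictures, the highest force I read was about 34 N (against 40 N) and the verdict wasn't shown.

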